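# Close the porcelain mill jar and screw its lid down snug

### The arm

A 6-joint arm with a two-finger parallel gripper is mounted at the origin on a cart in front of the work surface, level with it; the furniture and walls round the work are solid. World frame = base frame: x ahead of the robot, y to its left, z up, the work surface at z = 0. Lengths are in mm, angles in rad, forces in N, time in s.
With the tool pointing down it reaches from about 400 to 925 mm from the base axis. Payload 12.5 kg.
Tool frame: the origin (TCP) lies on the front face of the gripper's body, between the roots of the fingers; the fingertips stand 78 mm ahead of it and the grasp point (between the pads) lies 59 mm ahead of it (env.nose_length is the distance from the TCP to the fingertips, in mm); z points along the fingers, y is the line along which they close (so a half turn about z gives the same grasp; the last joint's range is limited). The gripper opens to 95 mm and grips with 3 to 60 N. Pads are 20 mm wide; open, the fingers measure 119 mm over their backs; the gripper's body (75 mm by 180 mm) begins 59 mm behind the grasp point.
Start: joints at [-0.106, 0.491, 1.559, -0, 1.092, -0.106], TCP at [625.01, 0.022, 292.261] pointing down, gripper open.
Joint ranges: [-3.1, 3.1], [-0.84, 2.19], [0.05, 2.79], [-1.13, 4.28], [0.06, 2.93], [-2.69, 2.69]. Speed limits (rad/s): [2.22, 2.22, 2.79, 3.14, 3.14, 3.14].

### API

Orientations are given as [roll, pitch, yaw] about the fixed x, y, z axes, in that order (R = Rz(yaw) Ry(pitch) Rx(roll)).
In Python, from cell import env gives the robot as it stands.
- The arm moves only by the tool jog_arm, never from a script. Its argument "motion" is a list of rows, each a list of 7 numbers: the turn, a rotation vector about the tool's x, y, z in degrees, then the shift along the tool's x, y, z in mm, then the finger opening in mm, from 0 to 95.1. In form: [[wx, wy, wz, x, y, z, hand], ...]. A call has 1 to 10 rows; each row shifts and turns the commanded pose from where the row before left it, along the tool's axes as they then stand; what a row does not reach is not made up. A row lasts 1/8 s, in which the tool goes at most 62.5 mm and 10.7 degrees, less where a joint would pass 70% of its speed; a pose out of reach is approached as far as the arm can. A call is refused whole if a number of a shift passes 62.5 or a number of a turn 10.7, either way. A call with a gripper value outside its range is refused whole. The fingers move at their own pace and stop on an object; the grip force is fixed at half the most. Time passes only in rows, so rows that do not move let the fingers close. It gives the time, the measured TCP pose, the force, the opening and the grip force at its end, in the units of the state.
- env.state(): the state, without advancing time (a new reading comes with each control period).
- env.read_camera(name): name is "scene" or "side" or "wrist"; returns a dict with "color" (420x560x3 uint8, red, green, blue), "z_map" (420x560 float32, mm along the optical axis (not along the pixel's ray), 0 where there is no reading), "camera_matrix" (3x3 intrinsics, pixels), "k1" (the pictures are not rectified: a ray, as slopes to the right and down, at radius r is drawn at 1 + k1 r^2 times it, then the intrinsics apply), "world_to_cam" (4x4, takes a point from world to camera coordinates). Camera axes: x right, y up, looking along -z (the intrinsics and any distortion apply to the point x, -y, -z); pixel columns grow to the right and rows downward; lengths in mm; the calibration is good to about 2 mm. A picture is of the moment at which its call begins.
- env.job_done(): hands the job in; it is judged then, once.
Trained networks look in the newest picture that a camera, given by its name, has taken for a name from the list of things; names that differ only in an ending like _2 or _b are one class to them, and where a whole thing is asked for, a point or a joint stands for the part that bears it (a point fixed in the world has none). Each returns a list of dicts, best first, with "score" (0 to 1); they miss things now and then, are a little off and sometimes report something else, mostly with a low value. They report only what shows in the picture. A call takes as long as a camera call. They do not tell look-alikes from the thing itself.
- env.recognise(camera, thing): "location" ([column, row] in pixels, amid what is visible of it).
The state is a dict: "t": time; "joints": joint angles; "qvel": joint speeds; "tau": joint torques, N m; "eef_pos": TCP position; "tcp_rot": TCP orientation; "ft_force": force on the tool from outside, world axes, zero at the start; "moment": the same for the moment, N m; "opening": opening from 0.0 (shut) to 1.0 (fully open); "grip_force": force on a finger pad.
Only numpy, scipy, OpenCV 4.12 (cv2) and the standard library are available. Lean on these libraries where they do the work, as an engineer would, in place of code of your own. Each camera call takes 0.05 s, during which the arm holds its last target. There are 200 camera calls.

### The job

Close the porcelain mill jar: set its lid into the mouth of the jar, swing the clamp arm over it to its stop, and turn the knob clockwise until you feel the screw bear on the lid and the lid is held snug. Stop there, because the porcelain cracks if the screw is overtightened, then let go of the knob and leave the other things on the table where they are.

Things in the scene. Friction and masses are not known exactly. Their poses are not given: they have to be found in the camera images.
- lid: Loose white porcelain lid of the mill jar, 0.25 kg, upright on the table. From below: spigot 63 mm across, 8 mm high; flange 92 mm across, 10 mm thick (z 8 to 18 mm); flat-topped round boss to grip, 44 mm across (z 18 to 42 mm). Origin: centre of the spigot's underside, z up. Seated, the flange lies on the jar's rim and the origin is 8 mm below the rim.
- jar: White porcelain mill jar, 110 mm across and 90 mm high, fixed on the 12 mm thick base plate of the clamp. Origin: centre of its underside; z up along its axis.
- jar_mouth (a point): Centre of the jar's mouth at the height of its rim, 90 mm above the jar's origin. The opening is 68 mm across, the rim 88 mm over the outside.
- post_axis (a point): On the axis of the upright post that the clamp arm turns on, 110 mm from the jar's axis on the side roughly away from the robot, at the mid-height of the arm (58 mm above the jar's rim). The arm is a level bar 22 mm wide and 16 mm high, 110 mm long from the post to the screw; its hub on the post is 38 mm across, its top 16 mm above this point.
- clamp_arm (a joint): Swing of the clamp arm about the vertical post, rad. 0: against its stop, the screw over the centre of the jar; positive: swung aside, anticlockwise seen from above (starts 1.2 to 1.6). Swing it clockwise to close. It is stiff (0.25 N m, about 2.5 N at the knob) and stays where it is left; tightening the screw pushes it against its stop.
- knob: Round black fluted knob on top of the clamping screw, 46 mm across, 26 mm high; grip it from above, to swing the arm and to turn the screw. Origin: its centre; z up; 27 mm above the top of the arm's end at the start. Clockwise from above drives screw and knob down 10 mm a turn, in several grasps. It starts at its upper stop, turns freely at about 0.05 N m and stays when released.
- screw_axis (a point): On the screw's axis, mid-height of the arm. Below, the screw's 38 mm rubber foot starts 2 to 4.5 mm above the seated lid's boss: worn by an amount no pose shows. Once it touches, the press on the lid rises about 8 N per mm of feed (12 N per rad), and the torque at the knob by about 0.011 N m per N (friction varies). Snug: 6 to 24 N; over 27 N the lid cracks.
- small_pot: Bystander: small unfired pot, 62 mm across, 61 mm high, to the right of the clamp. Origin at the centre of its underside.
- clay_bird: Bystander: pale clay bird figure, 75 x 68 mm, 98 mm high, to the left behind the clamp. Origin at the centre of its underside.
- black_bear: Bystander: small black bear figure, 53 x 56 mm, 73 mm high, front right of the clamp. Origin at the centre of its underside.
Not all that is in view belongs to the job. What is shaped like the lid but orange or red is not meant.

How it is judged:
By the outcome, as a careful person would: the job done as asked, in the order asked, and still so for the second after the job is handed in, with the robot touching nothing.
It also fails if it takes over 72 s, if anything falls off the work surface, if the arm or the gripper's body presses on something with over 40 N, if the wrist force passes 120 N, or if a joint passes its speed limit or range.

## Working session

There is one attempt and no reset: what is moved stays moved. The work goes in short steps, Python scripts to look and compute and a tool call to move; the robot and the scene stay as the last step left them, time stands still between calls to the robot, and variables do not carry over. Pictures are saved under pics/ and viewed, at most 10 in all, crops included, and the job is handed in when it is done.

Besides the shell and the picture viewer there is one more tool, called after "Request:" as a command line: name --pt "numbers of a row" for each row, then --argument value for the rest. jog_arm: Moves the arm, as the interface text tells. Its arguments: {"type":"object","properties":{"motion":{"type":"array"}},"required":["motion"]}

```bash
mkdir -p pics; cat > h.py <<'E'
import numpy as np, cv2
from cell import env
def shot(c,fn=None):
    d=env.read_camera(c)
    if fn: cv2.imwrite('pics/'+fn,d['color'][:,:,::-1])
    return d
def rays(d,uv):
    K=np.array(d['camera_matrix']);uv=np.asarray(uv,float).reshape(-1,2)
    p=np.c_[(uv[:,0]-K[0,2])/K[0,0],(uv[:,1]-K[1,2])/K[1,1]];q=p.copy()
    for _ in range(20): q=p/(1+d['k1']*(q**2).sum(1,keepdims=True))
    return q
def pts(d,uv):
    uv=np.asarray(uv).reshape(-1,2);q=rays(d,uv)
    z=d['z_map'][uv[:,1].astype(int),uv[:,0].astype(int)]
    c=np.c_[q[:,0]*z,-q[:,1]*z,-z,np.ones(len(z))]
    return (c@np.linalg.inv(d['world_to_cam']).T)[:,:3]
def cloud(d):
    h,w=d['z_map'].shape;v,u=np.mgrid[:h,:w]
    P=pts(d,np.c_[u.ravel(),v.ravel()]).reshape(h,w,3);P[d['z_map']==0]=np.nan
    return P
E
python3 - <<'E'
from h import *
ims=[]
for c in ['scene','side']:
    d=shot(c);im=d['color'][:,:,::-1].copy();ims.append(im)
    for t in ['lid','jar','knob','clamp_arm','small_pot','clay_bird','black_bear']:
        for r in env.recognise(c,t)[:3]:
            u=np.round(r['location']).astype(int);print(c,t,round(r['score'],2),u,pts(d,u).round(0)[0])
    cv2.imwrite(f'pics/{c}0.png',im)
print(env.state())
E
```

```text
scene lid 0.94 [250 182] [440. 130.  46.]
scene lid 0.8 [296 323] [ 601. -323.   44.]
scene lid 0.6 [285 216] [557.  15.  42.]
scene jar 0.76 [274 265] [ 531. -144.   27.]
scene knob 0.79 [303 278] [ 609. -255.  216.]
scene knob 0.25 [276 265] [ 537. -140.   19.]
scene clamp_arm 0.89 [310 270] [ 627. -230.  210.]
scene small_pot 0.89 [245 335] [ 459. -353.    5.]
scene clay_bird 0.6 [323 193] [671.  81.  81.]
scene black_bear 0.52 [209 307] [ 358. -299.   74.]
scene black_bear 0.2 [276 265] [ 537. -140.   19.]
side lid 0.93 [288 310] [428. 159.  23.]
side lid 0.9 [258 266] [547.  45.  30.]
side lid 0.68 [214 324] [558. 275.  38.]
side jar 0.56 [292 220] [ 511. -108.   83.]
side knob 0.66 [279 154] [ 594. -228.  206.]
side knob 0.46 [268 228] [ 593. -146.   11.]
side clamp_arm 0.69 [274 168] [ 605. -221.  164.]
side small_pot 0.79 [334 193] [ 455. -341.   49.]
side clay_bird 0.96 [200 264] [668. 123.  60.]
side black_bear 0.72 [268 228] [ 593. -146.   11.]
side black_bear 0.58 [360 214] [ 357. -266.   42.]
{'t': 0.8, 'joints': array([-1.05602686e-01,  4.90875863e-01,  1.55888531e+00,  3.09017634e-06,
        1.09168861e+00, -1.05607701e-01]), 'qvel': array([ 1.44175238e-03, -7.54655718e-04, -1.53693990e-03, -1.02250896e-03,
        4.73881956e-05,  4.48634023e-04]), 'tau': array([-1.49313488e-03, -6.12414837e+01, -2.58421862e+01,  6.91863801e-02,
        4.43746406e-02, -7.09369033e-05]), 'eef_pos': array([6.25016406e+02, 1.98412029e-02, 2.92281012e+02]), 'tcp_rot': array([3.14145029e+00, 1.23331659e-05, 1.57079992e+00]), 'ft_force': array([-0.07875328, -1.12112191, -0.16002947]), 'moment': array([-0.01380726,  0.01102033, -0.01675208]), 'grip_force': 0.0, 'opening': 1.002755111916594}
```

View pics/scene0.png

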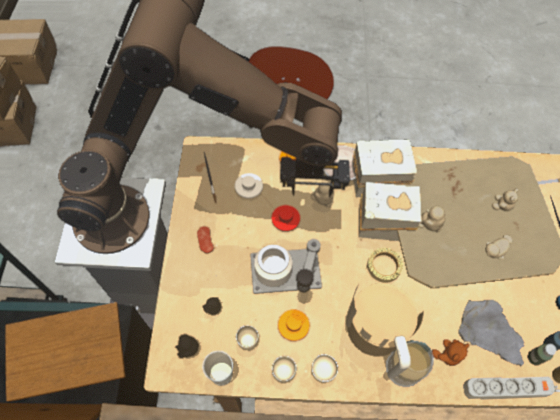

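View pics/side0.png

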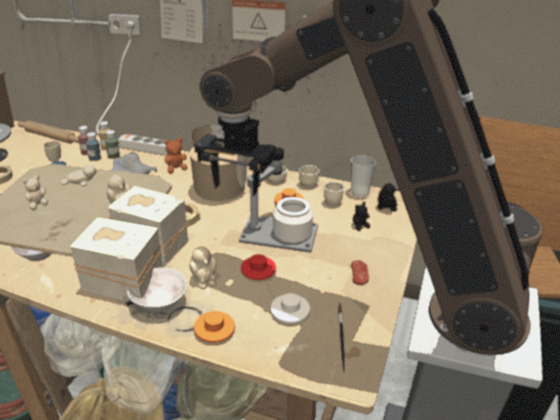

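The scene picture shows these lid-like things: white (249,184), red (286,217), orange (294,323), and an orange one half hidden at (286,155). I choose the white one, which is also at side (290,310). The jar is at (273,263), the knob at (305,281) and the post at (314,245).

```bash
python3 - <<'E'
from h import *
def circ(p):
    A=np.c_[2*p[:,:2],np.ones(len(p))];s=np.linalg.lstsq(A,(p[:,:2]**2).sum(1),rcond=None)[0]
    return s[:2].round(1),np.sqrt(s[2]+s[:2]@s[:2]).round(1)
for c in ['scene','side']:
    d=shot(c);P=cloud(d);I=d['color'].astype(int)
    f=P.reshape(-1,3);f=f[~np.isnan(f[:,0])]
    def sel(x,y,r,z0,z1): return f[(np.hypot(f[:,0]-x,f[:,1]-y)<r)&(f[:,2]>z0)&(f[:,2]<z1)]
    q=sel(440,135,70,32,60);print(c,'boss',len(q),q.mean(0),(q.min(0)+q.max(0))/2,np.ptp(q,axis=0))
    q=sel(440,135,70,8,26);print('flange',len(q),q.mean(0),(q.min(0)+q.max(0))/2,np.ptp(q,axis=0))
    q=sel(520,-140,75,92,112);print('rim',len(q),q.mean(0),circ(q),(q.min(0)+q.max(0))/2,np.ptp(q,axis=0))
    q=sel(600,-240,50,185,240);print('knob',len(q),q.mean(0),(q.min(0)+q.max(0))/2,np.ptp(q,axis=0))
    q=sel(630,-140,60,150,200);print('hub',len(q),q.mean(0),(q.min(0)+q.max(0))/2,np.ptp(q,axis=0))
    if c=='scene': cv2.imwrite('pics/crop.png',cv2.resize(d['color'][140:340,190:370,::-1],None,fx=3,fy=3,interpolation=2)[:600])
E
```

```text
scene boss 145 [435.32860211 135.04448439  42.33304344] [434.92795383 138.71234646  41.9432619 ] [42.32172125 48.48768844 19.21229823]
flange 406 [435.14904631 129.83152333  18.41731343] [438.61256112 132.92445429  16.97877116] [125.61018437 132.67758448  17.93454046]
rim 368 [ 528.56889764 -160.11548576  101.51637035] (array([ 528.8, -157.2]), np.float64(39.8)) [ 531.07979126 -159.02350522  101.51294745] [91.35397475 92.80965336 18.86376123]
knob 269 [ 613.56856781 -251.36403583  210.66642616] [ 613.76079384 -248.23412056  204.6754927 ] [44.19412986 44.34496304 33.52456436]
hub 282 [ 634.10424532 -157.68478936  173.65723307] [ 635.46515472 -159.45579679  171.59822766] [39.9461922  79.40796361 33.02616369]
side boss 223 [429.58969782 141.95192016  37.56793355] [429.80464974 139.47535897  37.16572122] [43.46994652 45.79080947  9.49979122]
flange 637 [425.84144039 152.57117096  15.08308288] [429.79841948 142.14239846  16.93303666] [90.9921861  90.34897876 17.28976908]
rim 280 [ 523.60535894 -149.89707854   97.78450504] (array([ 524.3, -151.3]), np.float64(39.3)) [ 523.69371564 -150.53099244   97.47999707] [86.12589448 90.42649045 10.88397347]
knob 123 [ 599.52919033 -237.9446928   201.39682641] [ 602.2380363  -242.83403776  198.65696826] [27.74215145 50.83619672 26.0367652 ]
hub 145 [ 627.29501641 -151.86991942  163.57989232] [ 630.07137505 -157.4524464   164.88251416] [41.29634214 77.66307178 28.53087004]
```

View pics/crop.png

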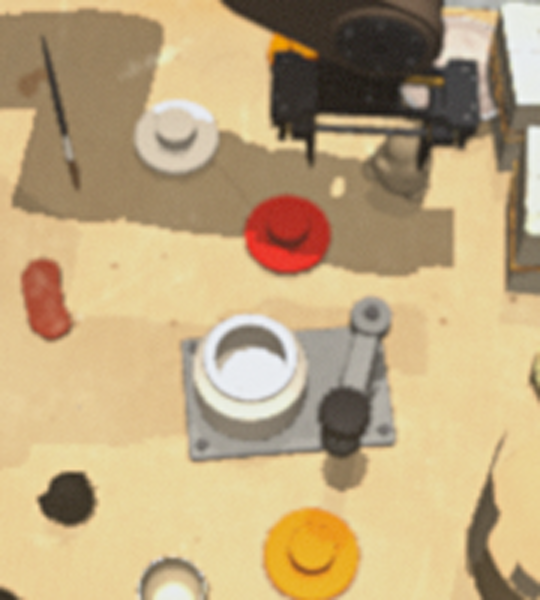

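The crop confirms the white lid, standing upright with its boss at crop (176,130). Moving above it.

Request:
jog_arm --pt "0 0 0 23 -32 10 95" --pt "0 0 0 23 -32 10 95" --pt "0 0 0 23 -32 10 95" --pt "0 0 0 23 -32 10 95" --pt "0 0 0 23 -32 10 95" --pt "0 0 0 23 -32 10 95" --pt "0 0 0 0 0 0 95" --pt "0 0 0 0 0 0 95"

```text
t: 1.9
eef_pos: [433.9, 138.0, 232.7]
tcp_rot: [3.14, -0.0, 1.571]
ft_force: [-0.3, -0.0, 0.3]
opening: 0.995
grip_force: 0.0
```

```bash
python3 - <<'E'
from h import *
d=shot('wrist','w1.png');P=cloud(d)
print(env.state()['eef_pos'],env.state()['tcp_rot'])
for r in env.recognise('wrist','lid'):
    u=np.round(r['location']).astype(int);print(r['score'],u,pts(d,u))
f=P.reshape(-1,3);f=f[~np.isnan(f[:,0])]
for z0,z1 in ((35,50),(12,25)):
    q=f[(np.hypot(f[:,0]-433,f[:,1]-138)<65)&(f[:,2]>z0)&(f[:,2]<z1)]
    print(len(q),q.mean(0),(q.min(0)+q.max(0))/2,np.ptp(q,axis=0), np.median(q,0))
E
```

```text
[434.00931011 137.73559055 232.59205569] [ 3.14027917e+00 -1.05009922e-04  1.57048066e+00]
0.9 [451  46] [[558.78635418 253.94910012  42.68496515]]
0.85 [276 187] [[433.08492273 149.69265401  42.75324217]]
0.71 [432 285] [[577.82164622  49.81642295  18.55565907]]
2329 [432.97704366 140.24152057  42.2630875 ] [432.99881159 139.25642044  39.90703874] [42.97360192 43.52573284  9.69580556] [433.04687641 140.44171362  42.36393249]
6266 [432.99857012 143.79831202  18.39040836] [432.90502839 139.29080632  18.59747379] [91.54240769 91.38064782 12.75465111] [433.0135857  148.11622595  18.42632783]
```

View pics/w1.png

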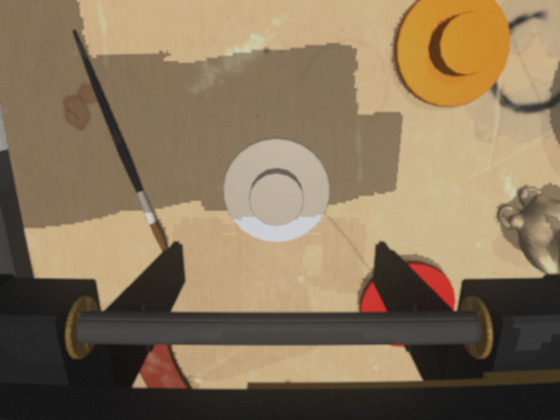

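The wrist view shows the white lid clearly at (276,190), centre (433,139.3). The fingers have room on both sides. Descending to grip the boss.

Request:
jog_arm --pt "0 0 0 1.5 -1 35 75" --pt "0 0 0 0 0 35 75" --pt "0 0 0 0 0 35 75" --pt "0 0 0 0 0 20 75" --pt "0 0 0 0 0 7 75" --pt "0 0 0 0 0 0 75" --pt "0 0 0 0 0 0 38" --pt "0 0 0 0 0 0 38" --pt "0 0 0 0 0 0 38" --pt "0 0 0 0 0 0 38"

```text
t: 3.25
eef_pos: [432.1, 139.6, 100.5]
tcp_rot: [3.141, -0.0, 1.571]
ft_force: [-0.4, 0.2, 4.2]
opening: 0.451
grip_force: 30.0
```

Request:
jog_arm --pt "0 0 0 0 0 -20 38" --pt "0 0 0 0 0 -50 38" --pt "0 0 0 -20 5 -50 38" --pt "0 0 0 -45 15 -40 38" --pt "0 0 0 -55 15 -20 38" --pt "0 0 0 -55 15 0 38" --pt "0 0 0 -55 15 0 38" --pt "0 0 0 -55 15 0 38" --pt "0 0 0 -45 15 0 38" --pt "0 0 0 0 0 0 38"

```text
t: 4.5
eef_pos: [527.3, -193.1, 279.5]
tcp_rot: [-3.141, -0.0, 1.568]
ft_force: [-0.9, 0.7, -3.2]
opening: 0.454
grip_force: 30.0
```

```bash
python3 - <<'E'
from h import *
d=shot('wrist','w2.png');P=cloud(d)
s=env.state();print(s['eef_pos'],s['tcp_rot'],s['ft_force'],s['opening'],s['qvel'])
for t in ('jar','knob'):
  for r in env.recognise('wrist',t):
    u=np.round(r['location']).astype(int);print(t,r['score'],u,pts(d,u))
f=P.reshape(-1,3);f=f[~np.isnan(f[:,0])]
from scipy.optimize import least_squares
q=f[(np.hypot(f[:,0]-527,f[:,1]+154)<65)&(f[:,2]>98)&(f[:,2]<106)]
print(len(q),q.mean(0),(q.min(0)+q.max(0))/2,np.ptp(q,axis=0))
np.save('cl.npy',P)
E
```

```text
[ 526.72337441 -191.50225929  279.43410887] [-3.14029748e+00 -7.74894960e-04  1.56866859e+00] [-0.70057041  1.66631844 -3.24916708] 0.4567186399549504 [ 0.03467053 -0.02204079  0.02970823  0.00381244  0.00093478  0.00927732]
jar 0.86 [280 135] [[ 529.61215402 -148.47539281   22.78602464]]
jar 0.4 [454 177] [[ 626.83964626 -155.87409694  169.67067731]]
knob 0.59 [391 278] [[ 603.57544866 -230.03299797  147.85720037]]
3182 [ 527.31241714 -137.52001445  102.28354723] [ 527.41158517 -143.77962778  101.49275453] [87.30628645 65.97853265  6.61487516]
```

View pics/w2.png

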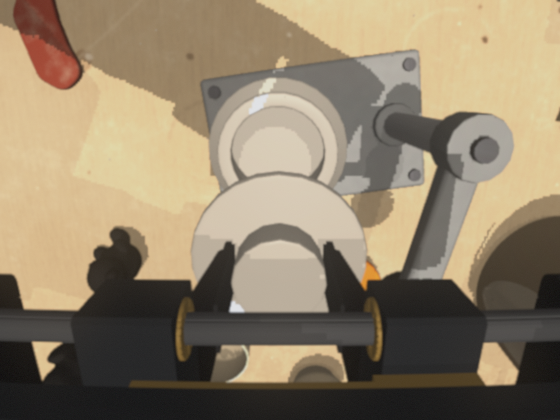

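The wrist picture shows the jar's mouth at (280,150), with the held lid at (280,240) covering its lower edge. The post hub is at (475,147). I'll fit circles to both.

```bash
python3 - <<'E'
from h import *
from scipy.optimize import least_squares
f=np.load('cl.npy').reshape(-1,3);f=f[~np.isnan(f[:,0])]
def fit(q,c0,r):
    # outer edge: farthest point per angular bin
    for _ in range(5):
        a=np.arctan2(*(q[:,:2]-c0).T[::-1]);rr=np.hypot(*(q[:,:2]-c0).T);b=((a+np.pi)/.0873).astype(int)
        e=np.array([q[b==k][rr[b==k].argmax()] for k in np.unique(b) if rr[b==k].max()>r-6])
        s=least_squares(lambda p:np.hypot(e[:,0]-p[0],e[:,1]-p[1])-p[2],[*c0,r],loss='soft_l1').x;c0=s[:2]
    return s.round(1),len(e)
q=f[(np.hypot(f[:,0]-527,f[:,1]+154)<65)&(f[:,2]>99)&(f[:,2]<106)]
c,n=fit(q,np.array([527.4,-150.]),44);print('rim',c,n,np.median(q[:,2]))
# inner edge
c0=c[:2]
for _ in range(5):
    a=np.arctan2(*(q[:,:2]-c0).T[::-1]);rr=np.hypot(*(q[:,:2]-c0).T);b=((a+np.pi)/.0873).astype(int)
    e=np.array([q[b==k][rr[b==k].argmin()] for k in np.unique(b) if abs(rr[b==k].min()-34)<5])
    s=least_squares(lambda p:np.hypot(e[:,0]-p[0],e[:,1]-p[1])-p[2],[*c0,34],loss='soft_l1').x;c0=s[:2]
print('inner',s.round(1),len(e))
q=f[(np.hypot(f[:,0]-527,f[:,1]+191.5)<60)&(f[:,2]>185)&(f[:,2]<207)];print('flange',fit(q,np.array([527.,-191.]),46),np.median(q[:,2]))
q=f[(np.hypot(f[:,0]-640,f[:,1]+150)<40)&(f[:,2]>172)&(f[:,2]<182)];print('hub',fit(q,np.array([637.,-150.]),19),np.median(q[:,2]))
q=f[(np.hypot(f[:,0]-640,f[:,1]+150)<150)&(f[:,2]>163)&(f[:,2]<171.5)&(f[:,0]>560)&(f[:,1]<-170)]
print('bar',len(q),np.polyfit(q[:,1],q[:,0],1),q.min(0),q.max(0)) if len(q) else 0
E
```

```text
rim [ 527.3 -153.8   43.7] 50 102.35315330375079
inner [ 527.3 -153.7   34.1] 50
flange (array([ 528.2, -192.8,   45.2]), 47) 197.2866919469208
hub (array([ 635.9, -138.9,   18.6]), 72) 176.46483448122183
bar 3030 [2.19212104e-01 6.64967182e+02] [ 606.99603098 -221.49832256  163.05816907] [ 639.83630232 -170.01574718  170.51763014]
```

Request:
jog_arm --pt "0 0 0 20 -0.6 0 38" --pt "0 0 0 17 0 15 38" --pt "0 0 0 0 0 30 38" --pt "0 0 0 0 0 25 38" --pt "0 0 0 0 0 5 38" --pt "0 0 0 0 0 0 38" --pt "0 0 0 0 0 0 38"

```text
t: 5.52
eef_pos: [526.7, -153.2, 206.3]
tcp_rot: [3.14, 0.001, 1.571]
ft_force: [-0.5, 0.2, -1.4]
opening: 0.454
grip_force: 30.0
```

Request:
jog_arm --pt "0 0 0 0 0 3 38" --pt "0 0 0 0 0 3 38" --pt "0 0 0 0 0 2 38" --pt "0 0 0 0 0 1.5 38" --pt "0 0 0 0 0 0.5 38" --pt "0 0 0 0 0 0 38"

```text
t: 6.28
eef_pos: [526.4, -153.5, 195.2]
tcp_rot: [3.142, -0.0, 1.571]
ft_force: [-0.2, 0.7, -2.8]
opening: 0.455
grip_force: 30.0
```

Request:
jog_arm --pt "0 0 0 0 0 0.5 38" --pt "0 0 0 0 0 0.3 38" --pt "0 0 0 0 0 0 38"

```text
t: 6.65
eef_pos: [526.4, -153.5, 194.6]
tcp_rot: [3.141, 0.0, 1.571]
ft_force: [-1.0, 0.8, 0.4]
opening: 0.456
grip_force: 30.0
```

The lid has just touched down. Releasing it and rising towards the knob.

Request:
jog_arm --pt "0 0 0 0 0 0 62" --pt "0 0 0 0 0 0 62" --pt "0 0 0 0 0 0 62" --pt "0 0 0 0 0 -35 62" --pt "0 0 0 0 0 -50 62" --pt "0 0 -3 -25 20 -40 62" --pt "0 0 -3 -40 30 0 62" --pt "0 0 -3 -40 25 0 62" --pt "0 0 -3 -12 12 0 62" --pt "0 0 0 0 0 0 62"

```text
t: 7.9
eef_pos: [621.5, -264.5, 318.6]
tcp_rot: [-3.141, -0.001, 1.779]
ft_force: [-0.3, 0.5, -0.4]
opening: 0.65
grip_force: 0.0
```

```bash
python3 - <<'E'
from h import *
s=env.state();print(s['eef_pos'],s['tcp_rot'],s['ft_force'],s['opening'])
d=shot('wrist','w3.png');P=cloud(d)
for t in ('lid','knob'):
  for r in env.recognise('wrist',t):
    u=np.round(r['location']).astype(int);print(t,r['score'],u,pts(d,u))
f=P.reshape(-1,3);f=f[~np.isnan(f[:,0])]
def sel(x,y,r,z0,z1):
    q=f[(np.hypot(f[:,0]-x,f[:,1]-y)<r)&(f[:,2]>z0)&(f[:,2]<z1)]
    if len(q): print(x,y,len(q),((q.min(0)+q.max(0))/2).round(1),np.ptp(q,axis=0).round(1),np.median(q[:,2]),q[:,:2].mean(0))
sel(612,-247,40,202,216)
sel(527,-154,40,130,142)
sel(527,-154,60,106,118)
E
```

```text
[ 621.47703456 -264.54537097  318.61866199] [-3.14103541e+00 -5.17751545e-04  1.77930223e+00] [-0.28985244  0.53878659 -0.42872807] 0.6496036149046113
lid 0.81 [223 217] [[ 574.42081493 -317.58556482   42.28179076]]
lid 0.7 [188  39] [[ 537.28884184 -161.23290782  137.12667736]]
knob 0.83 [266 203] [[ 610.90759749 -242.93618113  212.47742699]]
612 -247 4716 [ 612.7 -246.2  208.3] [44.9 45.  12.7] 212.25136132644892 [ 612.48023262 -244.52585097]
527 -154 3154 [ 527.6 -155.7  134.4] [43.5 40.5  8.7] 136.48343719496177 [ 528.66835559 -155.34937908]
527 -154 6268 [ 527.4 -162.4  112.1] [91.1 74.9 11.8] 112.48805699462838 [ 533.61619597 -165.93264695]
```

View pics/w3.png

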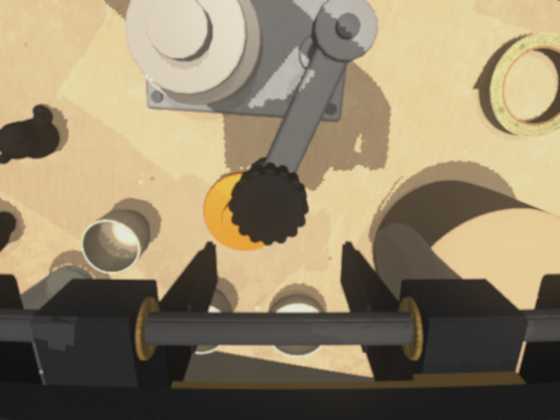

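The wrist picture shows the lid seated (188,30): boss top at z 136.5, flange top at 112.5, as expected. The knob is at (266,203), centre (612.6,-246.2). Next I align the fingers tangent to the swing and go down round the knob.

Request:
jog_arm --pt "0 0 8.1 0 0 0 62" --pt "0 0 8.1 0 0 0 62" --pt "0 0 8.1 0 0 0 62" --pt "0 0 0 16 -12.6 0 62" --pt "0 0 0 0 0 20 62" --pt "0 0 0 0 0 0 62" --pt "0 0 0 0 0 20 62" --pt "0 0 0 0 0 15 62" --pt "0 0 0 0 0 6.5 62" --pt "0 0 0 0 0 0 51"

```text
t: 9.3
eef_pos: [612.3, -245.7, 257.9]
tcp_rot: [-3.141, -0.0, 1.356]
ft_force: [-0.9, -0.1, 0.9]
opening: 0.598
grip_force: 0.0
```

Request:
jog_arm --pt "0 0 7 0.8 -13.4 0 51" --pt "0 0 7 0.8 -13.4 0 51" --pt "0 0 7 0.8 -13.4 0 51" --pt "0 0 7 0.8 -13.4 0 51" --pt "0 0 7 0.8 -13.4 0 51" --pt "0 0 7 0.8 -13.4 0 51" --pt "0 0 7 0.8 -13.4 0 51" --pt "0 0 7 0.8 -13.4 0 51" --pt "0 0 7 0.8 -13.4 0 51" --pt "0 0 0 0 0 0 51"

```text
t: 10.55
eef_pos: [529.4, -165.9, 258.7]
tcp_rot: [3.141, -0.001, 0.258]
ft_force: [-0.3, -1.3, -0.6]
opening: 0.538
grip_force: 0.0
```

Request:
jog_arm --pt "0 0 3 0.1 -5.8 0 51" --pt "0 0 2 0.1 -3.8 0 51" --pt "0 0 2 0 -3.8 0 51" --pt "0 0 0 0 0 0 51"

```text
t: 11.05
eef_pos: [527.0, -153.6, 258.4]
tcp_rot: [3.141, -0.001, 0.137]
ft_force: [1.3, -0.1, 0.9]
opening: 0.537
grip_force: 0.5
```

Request:
jog_arm --pt "0 0 0 0 -1 0 51" --pt "0 0 0 0 -1 0 51" --pt "0 0 0 0 0 0 51"

```text
t: 11.42
eef_pos: [526.6, -152.1, 258.3]
tcp_rot: [3.14, -0.001, 0.135]
ft_force: [0.4, -7.7, 0.6]
opening: 0.536
grip_force: 3.7
```

Request:
jog_arm --pt "0 0 0 0 -1 0 51" --pt "0 0 0 0 0 0 51"

```text
t: 11.68
eef_pos: [526.6, -151.9, 258.3]
tcp_rot: [3.138, -0.001, 0.135]
ft_force: [-0.3, -13.1, -0.1]
opening: 0.535
grip_force: 6.6
```

The arm is at its stop. Opening, centring, and winding the wrist back anticlockwise for one long turn.

Request:
jog_arm --pt "0 0 0 0.3 3 0 64" --pt "0 0 0 0 0 0 64" --pt "0 0 -10 0 0 0 64" --pt "0 0 -10 0 0 0 64" --pt "0 0 -10 0 0 0 64" --pt "0 0 -10 0 0 0 64" --pt "0 0 -10 0 0 0 64" --pt "0 0 -10 0 0 0 64" --pt "0 0 -10 0 0 0 64" --pt "0 0 -10 0 0 0 64"

```text
t: 12.92
eef_pos: [526.8, -152.7, 257.8]
tcp_rot: [-3.141, -0.001, 1.537]
ft_force: [-0.8, -0.2, 0.6]
opening: 0.673
grip_force: 0.0
```

Request:
jog_arm --pt "0 0 -10 0 0 0 64" --pt "0 0 -10 0 0 0 64" --pt "0 0 -10 0 0 0 64" --pt "0 0 -10 0 0 0 64" --pt "0 0 -10 0 0 0 64" --pt "0 0 -10 0 0 0 64" --pt "0 0 -10 0 0 0 64" --pt "0 0 -10 0 0 0 64" --pt "0 0 -10 0 0 0 64" --pt "0 0 -10 0 0 0 64"

```text
t: 14.18
eef_pos: [526.8, -152.7, 257.8]
tcp_rot: [3.141, -0.0, -3.001]
ft_force: [0.4, -0.0, -0.8]
opening: 0.672
grip_force: 0.0
```

Request:
jog_arm --pt "0 0 -10 0 0 0 64" --pt "0 0 -10 0 0 0 64" --pt "0 0 0 0 0 0 64" --pt "0 0 0 0 0 0 64"

```text
t: 14.68
eef_pos: [526.9, -153.0, 257.9]
tcp_rot: [3.141, -0.0, -2.662]
ft_force: [0.6, -0.1, -0.5]
opening: 0.671
grip_force: 0.0
```

```bash
python3 - <<'E'
from h import *
s=env.state()
for k in ('t','eef_pos','tcp_rot','joints','moment','ft_force'): print(k,np.round(s[k],3))
E
```

```text
t 14.675
eef_pos [ 526.852 -152.953  257.881]
tcp_rot [ 3.141 -0.    -2.662]
joints [-0.403  0.422  1.788  0.     0.932 -2.454]
moment [ 0.185 -0.01   0.006]
ft_force [ 0.558 -0.065 -0.47 ]
```

Request:
jog_arm --pt "0 0 0 0 -1 0 64" --pt "0 0 0 0 0 0 38" --pt "0 0 0 0 0 0 38" --pt "0 0 0 0 0 0 38" --pt "0 0 0 0 0 0 38" --pt "0 0 0 0 0 0 38"

```text
t: 15.42
eef_pos: [527.5, -154.2, 258.0]
tcp_rot: [-3.141, 0.0, -2.658]
ft_force: [0.8, -4.2, -2.5]
opening: 0.479
grip_force: 30.0
```

```bash
cat > m.py <<'E'
from h import *
s=env.state()
for k in ('t','eef_pos','tcp_rot','moment','ft_force','opening'): print(k,np.round(s[k],3))
print('J6',s['joints'][5].round(3),'tau6',s['tau'][5].round(3))
E
python3 m.py
```

```text
t 15.425
eef_pos [ 527.477 -154.217  257.972]
tcp_rot [-3.141  0.    -2.658]
moment [-0.511 -0.252  0.012]
ft_force [ 0.808 -4.16  -2.476]
opening 0.479
J6 -2.459 tau6 -0.007
```

Request:
jog_arm --pt "0 0 8 0 0 0.2 38" --pt "0 0 8 0 0 0.2 38" --pt "0 0 8 0 0 0.2 38" --pt "0 0 8 0 0 0.2 38" --pt "0 0 8 0 0 0.2 38"

```text
t: 16.05
eef_pos: [527.6, -154.9, 256.9]
tcp_rot: [-3.14, 0.001, 2.923]
ft_force: [1.4, -10.6, -3.3]
opening: 0.479
grip_force: 30.0
```

```bash
python3 m.py
```

```text
t 16.05
eef_pos [ 527.604 -154.938  256.903]
tcp_rot [-3.140e+00  1.000e-03  2.923e+00]
moment [-1.576 -0.241  0.063]
ft_force [  1.389 -10.583  -3.326]
opening 0.479
J6 -1.756 tau6 -1.759
```

Request:
jog_arm --pt "0 0 8 0 0 0.2 38" --pt "0 0 8 0 0 0.2 38" --pt "0 0 4 0 0 0.2 38"

```text
t: 16.42
eef_pos: [527.5, -155.3, 256.3]
tcp_rot: [-3.14, 0.002, 2.575]
ft_force: [-1.0, -11.7, -2.2]
opening: 0.481
grip_force: 30.0
```

```bash
python3 m.py
```

```text
t 16.425
eef_pos [ 527.456 -155.281  256.306]
tcp_rot [-3.140e+00  2.000e-03  2.575e+00]
moment [-2.04   0.058  0.055]
ft_force [ -1.026 -11.743  -2.2  ]
opening 0.481
J6 -1.408 tau6 -0.387
```

Request:
jog_arm --pt "0 0 0 -0.8 -1.2 0 38" --pt "0 0 6 0 0 0.2 38" --pt "0 0 6 0 0 0.2 38" --pt "0 0 0 0 0 0 38"

```text
t: 16.92
eef_pos: [527.3, -155.7, 256.0]
tcp_rot: [-3.141, 0.0, 2.367]
ft_force: [-0.5, -4.9, -1.6]
opening: 0.481
grip_force: 30.0
```

```bash
python3 m.py
```

```text
t 16.925
eef_pos [ 527.327 -155.724  255.973]
tcp_rot [-3.141  0.     2.367]
moment [-0.771 -0.058  0.018]
ft_force [-0.525 -4.917 -1.642]
opening 0.481
J6 -1.203 tau6 0.634
```

Request:
jog_arm --pt "0 0 6 0 0 0.2 38" --pt "0 0 6 0 0 0.2 38"

```text
t: 17.18
eef_pos: [527.2, -155.9, 255.6]
tcp_rot: [-3.141, 0.0, 2.156]
ft_force: [-2.6, -6.6, 0.2]
opening: 0.481
grip_force: 30.0
```

```bash
python3 m.py
```

```text
t 17.175
eef_pos [ 527.155 -155.871  255.616]
tcp_rot [-3.141  0.     2.156]
moment [-1.106  0.284  0.04 ]
ft_force [-2.563 -6.591  0.236]
opening 0.481
J6 -0.992 tau6 -1.338
```

Request:
jog_arm --pt "0 0 6 0 0 0.2 38" --pt "0 0 6 0 0 0.2 38"

```text
t: 17.42
eef_pos: [527.0, -156.0, 255.3]
tcp_rot: [-3.14, 0.001, 1.947]
ft_force: [-3.9, -7.4, 2.2]
opening: 0.482
grip_force: 30.0
```

```bash
python3 m.py
```

```text
t 17.425
eef_pos [ 526.974 -155.975  255.281]
tcp_rot [-3.140e+00  1.000e-03  1.947e+00]
moment [-1.218  0.58   0.107]
ft_force [-3.93  -7.441  2.154]
opening 0.482
J6 -0.783 tau6 -1.316
```

Request:
jog_arm --pt "0 0 4 0 0 0.1 38" --pt "0 0 4 0 0 0.1 38"

```text
t: 17.68
eef_pos: [526.8, -156.0, 255.0]
tcp_rot: [-3.14, 0.001, 1.808]
ft_force: [-4.4, -8.4, 1.6]
opening: 0.477
grip_force: 30.0
```

```bash
python3 m.py
```

```text
t 17.675
eef_pos [ 526.838 -156.014  255.048]
tcp_rot [-3.140e+00  1.000e-03  1.808e+00]
moment [-1.336  0.718  0.059]
ft_force [-4.393 -8.415  1.608]
opening 0.477
J6 -0.644 tau6 -0.853
```

Request:
jog_arm --pt "0 0 4 0 0 0.1 38" --pt "0 0 4 0 0 0.1 38"

```text
t: 17.92
eef_pos: [526.7, -156.0, 254.8]
tcp_rot: [-3.14, 0.001, 1.669]
ft_force: [-5.7, -8.8, 2.1]
opening: 0.475
grip_force: 30.0
```

```bash
python3 m.py
```

```text
t 17.925
eef_pos [ 526.684 -156.034  254.834]
tcp_rot [-3.140e+00  1.000e-03  1.669e+00]
moment [-1.412  0.806  0.1  ]
ft_force [-5.737 -8.759  2.122]
opening 0.475
J6 -0.505 tau6 -0.861
```

Request:
jog_arm --pt "0 0 4 0 0 0.1 38" --pt "0 0 4 0 0 0.1 38"

```text
t: 18.18
eef_pos: [526.5, -156.0, 254.6]
tcp_rot: [-3.14, 0.001, 1.529]
ft_force: [-7.0, -8.3, 1.3]
opening: 0.478
grip_force: 30.0
```

```bash
python3 m.py
```

```text
t 18.175
eef_pos [ 526.535 -156.045  254.6  ]
tcp_rot [-3.140e+00  1.000e-03  1.529e+00]
moment [-1.389  1.028  0.016]
ft_force [-6.961 -8.328  1.29 ]
opening 0.478
J6 -0.365 tau6 -0.862
```

```bash
cat > m.py <<'E'
from cell import env
import numpy as np
s=env.state();print(np.round(s['eef_pos'],1),'turned',round(np.degrees((2*np.pi-2.658-s['tcp_rot'][2])%(2*np.pi)),1),'M',np.round(s['moment'],3),'F',np.round(s['ft_force'],1),'tau6',s['tau'][5].round(3),'op',s['opening'].round(3))
E
python3 m.py
```

```text
Traceback (most recent call last):
  File "m.py", line 3, in <module>
    s=env.state();print(np.round(s['eef_pos'],1),'turned',round(np.degrees((2*np.pi-2.658-s['tcp_rot'][2])%(2*np.pi)),1),'M',np.round(s['moment'],3),'F',np.round(s['ft_force'],1),'tau6',s['tau'][5].round(3),'op',s['opening'].round(3))
                                                                                                                                                                                                                    ^^^^^^^^^^^^^^^^^^
AttributeError: 'float' object has no attribute 'round'
```

Request:
jog_arm --pt "0 0 3 -1 -1.3 0.1 38" --pt "0 0 3 0 0 0.1 38"

```text
t: 18.42
eef_pos: [526.2, -156.3, 254.5]
tcp_rot: [3.141, -0.0, 1.425]
ft_force: [1.5, -1.1, -0.8]
opening: 0.479
grip_force: 30.0
```

```bash
python3 m.py
```

```text
Traceback (most recent call last):
  File "m.py", line 3, in <module>
    s=env.state();print(np.round(s['eef_pos'],1),'turned',round(np.degrees((2*np.pi-2.658-s['tcp_rot'][2])%(2*np.pi)),1),'M',np.round(s['moment'],3),'F',np.round(s['ft_force'],1),'tau6',s['tau'][5].round(3),'op',s['opening'].round(3))
                                                                                                                                                                                                                    ^^^^^^^^^^^^^^^^^^
AttributeError: 'float' object has no attribute 'round'
```

Request:
jog_arm --pt "0 0 3 0 0 0.1 38" --pt "0 0 3 0 0 0.1 38"

```text
t: 18.68
eef_pos: [526.1, -156.2, 254.3]
tcp_rot: [3.142, -0.0, 1.32]
ft_force: [0.3, -0.5, 1.2]
opening: 0.482
grip_force: 30.0
```

```bash
python3 m.py
```

```text
Traceback (most recent call last):
  File "m.py", line 3, in <module>
    s=env.state();print(np.round(s['eef_pos'],1),'turned',round(np.degrees((2*np.pi-2.658-s['tcp_rot'][2])%(2*np.pi)),1),'M',np.round(s['moment'],3),'F',np.round(s['ft_force'],1),'tau6',s['tau'][5].round(3),'op',s['opening'].round(3))
                                                                                                                                                                                                                    ^^^^^^^^^^^^^^^^^^
AttributeError: 'float' object has no attribute 'round'
```

Request:
jog_arm --pt "0 0 3 0 0 0.1 38" --pt "0 0 3 0 0 0.1 38"

```text
t: 18.92
eef_pos: [526.0, -156.2, 254.1]
tcp_rot: [-3.141, -0.0, 1.215]
ft_force: [-0.6, -0.8, 1.2]
opening: 0.474
grip_force: 30.0
```

```bash
python3 m.py
```

```text
Traceback (most recent call last):
  File "m.py", line 3, in <module>
    s=env.state();print(np.round(s['eef_pos'],1),'turned',round(np.degrees((2*np.pi-2.658-s['tcp_rot'][2])%(2*np.pi)),1),'M',np.round(s['moment'],3),'F',np.round(s['ft_force'],1),'tau6',s['tau'][5].round(3),'op',s['opening'].round(3))
                                                                                                                                                                                                                    ^^^^^^^^^^^^^^^^^^
AttributeError: 'float' object has no attribute 'round'
```

Request:
jog_arm --pt "0 0 3 0 0 0.1 38" --pt "0 0 3 0 0 0.1 38"

```text
t: 19.18
eef_pos: [525.9, -156.1, 253.9]
tcp_rot: [-3.141, -0.0, 1.111]
ft_force: [-1.2, -0.7, 2.0]
opening: 0.481
grip_force: 30.0
```

```bash
python3 m.py
```

```text
Traceback (most recent call last):
  File "m.py", line 3, in <module>
    s=env.state();print(np.round(s['eef_pos'],1),'turned',round(np.degrees((2*np.pi-2.658-s['tcp_rot'][2])%(2*np.pi)),1),'M',np.round(s['moment'],3),'F',np.round(s['ft_force'],1),'tau6',s['tau'][5].round(3),'op',s['opening'].round(3))
                                                                                                                                                                                                                    ^^^^^^^^^^^^^^^^^^
AttributeError: 'float' object has no attribute 'round'
```

```bash
sed -i "s/,'op'.*/)/" m.py; python3 m.py
```

```text
[ 525.9 -156.1  253.9] turned 144.1 M [-0.203  0.252  0.007] F [-1.2 -0.7  2. ] tau6 -0.641
```

Request:
jog_arm --pt "0 0 4 0 0 0.1 38"

```text
t: 19.3
eef_pos: [525.8, -156.1, 253.8]
tcp_rot: [-3.141, -0.0, 1.041]
ft_force: [-1.5, -0.8, 1.8]
opening: 0.478
grip_force: 30.0
```

```bash
python3 m.py
```

```text
[ 525.8 -156.1  253.8] turned 148.1 M [-0.18   0.31   0.099] F [-1.5 -0.8  1.8] tau6 -0.984
```

Request:
jog_arm --pt "0 0 4 0 0 0.1 38"

```text
t: 19.42
eef_pos: [525.7, -156.1, 253.7]
tcp_rot: [-3.141, -0.0, 0.971]
ft_force: [-1.7, -0.5, 2.7]
opening: 0.476
grip_force: 30.0
```

```bash
python3 m.py
```

```text
[ 525.7 -156.1  253.7] turned 152.1 M [-0.07   0.362  0.043] F [-1.7 -0.5  2.7] tau6 -0.871
```

Request:
jog_arm --pt "0 0 4 0 0 0.1 38"

```text
t: 19.55
eef_pos: [525.7, -156.0, 253.6]
tcp_rot: [-3.141, 0.0, 0.901]
ft_force: [-2.4, -0.5, 2.6]
opening: 0.479
grip_force: 30.0
```

```bash
python3 m.py
```

```text
[ 525.7 -156.   253.6] turned 156.1 M [-0.072  0.392  0.046] F [-2.4 -0.5  2.6] tau6 -0.859
```

Request:
jog_arm --pt "0 0 4 0 0 0.1 38"

```text
t: 19.68
eef_pos: [525.6, -156.0, 253.5]
tcp_rot: [-3.14, 0.0, 0.831]
ft_force: [-2.5, 0.8, 3.1]
opening: 0.478
grip_force: 30.0
```

```bash
python3 m.py
```

```text
[ 525.6 -156.   253.5] turned 160.1 M [-0.003  0.553  0.014] F [-2.5  0.8  3.1] tau6 -0.849
```

Request:
jog_arm --pt "0 0 3 0 0 0.1 38" --pt "0 0 3 0 0 0.1 38"

```text
t: 19.92
eef_pos: [525.5, -155.9, 253.3]
tcp_rot: [-3.14, 0.0, 0.727]
ft_force: [-3.8, 0.8, 3.4]
opening: 0.475
grip_force: 30.0
```

```bash
python3 m.py
```

```text
[ 525.5 -155.9  253.3] turned 166.1 M [0.123 0.543 0.09 ] F [-3.8  0.8  3.4] tau6 -0.6
```

Request:
jog_arm --pt "0 0 3 0 0 0.1 38" --pt "0 0 3 0 0 0.1 38"

```text
t: 20.18
eef_pos: [525.5, -155.8, 253.1]
tcp_rot: [-3.14, 0.001, 0.622]
ft_force: [-3.6, 1.7, 4.4]
opening: 0.479
grip_force: 30.0
```

```bash
python3 m.py
```

```text
[ 525.5 -155.8  253.1] turned 172.1 M [0.221 0.702 0.066] F [-3.6  1.7  4.4] tau6 -0.586
```

Request:
jog_arm --pt "0 0 3 0 0 0.1 38" --pt "0 0 3 0 0 0.1 38"

```text
t: 20.42
eef_pos: [525.4, -155.7, 253.0]
tcp_rot: [-3.14, 0.001, 0.518]
ft_force: [-4.3, 2.6, 4.6]
opening: 0.479
grip_force: 30.0
```

```bash
python3 m.py
```

```text
[ 525.4 -155.7  253. ] turned 178.1 M [0.336 0.724 0.139] F [-4.3  2.6  4.6] tau6 -0.568
```

Request:
jog_arm --pt "0 0 3 0 0 0.1 38" --pt "0 0 3 0 0 0.1 38"

```text
t: 20.68
eef_pos: [525.4, -155.7, 252.8]
tcp_rot: [-3.14, 0.001, 0.413]
ft_force: [-4.8, 2.3, 6.1]
opening: 0.482
grip_force: 30.0
```

```bash
python3 m.py
```

```text
[ 525.4 -155.7  252.8] turned 184.1 M [0.347 0.846 0.101] F [-4.8  2.3  6.1] tau6 -0.549
```

Request:
jog_arm --pt "0 0 3 0 0 0.1 38" --pt "0 0 3 0 0 0.1 38"

```text
t: 20.92
eef_pos: [525.3, -155.7, 252.7]
tcp_rot: [-3.14, 0.001, 0.308]
ft_force: [-4.9, 2.5, 5.8]
opening: 0.481
grip_force: 30.0
```

```bash
python3 m.py
```

```text
[ 525.3 -155.7  252.7] turned 190.1 M [0.298 0.891 0.153] F [-4.9  2.5  5.8] tau6 -0.531
```

Torque began to rise at about 150–160°, which agrees with the spec. Continuing to about 220° for roughly 14 N.

Request:
jog_arm --pt "0 0 3 0 0 0 38" --pt "0 0 3 0 0 0.1 38"

```text
t: 21.18
eef_pos: [525.3, -155.7, 252.5]
tcp_rot: [-3.14, 0.002, 0.203]
ft_force: [-5.0, 3.2, 5.7]
opening: 0.481
grip_force: 30.0
```

```bash
python3 m.py
```

```text
[ 525.3 -155.7  252.5] turned 196.1 M [0.347 0.869 0.206] F [-5.   3.2  5.7] tau6 -0.512
```

Request:
jog_arm --pt "0 0 3 0 0 0 38" --pt "0 0 3 0 0 0.1 38"

```text
t: 21.42
eef_pos: [525.3, -155.7, 252.4]
tcp_rot: [-3.14, 0.002, 0.099]
ft_force: [-5.2, 1.5, 6.2]
opening: 0.477
grip_force: 30.0
```

```bash
python3 m.py
```

```text
[ 525.3 -155.7  252.4] turned 202.1 M [0.428 0.875 0.184] F [-5.2  1.5  6.2] tau6 -0.493
```

Request:
jog_arm --pt "0 0 3 0 0 0 38" --pt "0 0 3 0 0 0.1 38"

```text
t: 21.68
eef_pos: [525.3, -155.6, 252.2]
tcp_rot: [-3.14, 0.002, -0.006]
ft_force: [-4.4, 2.6, 4.1]
opening: 0.476
grip_force: 30.0
```

```bash
python3 m.py
```

```text
[ 525.3 -155.6  252.2] turned 208.0 M [0.417 0.785 0.236] F [-4.4  2.6  4.1] tau6 -0.474
```

Request:
jog_arm --pt "0 0 3 0 0 0 38" --pt "0 0 3 0 0 0.1 38"

```text
t: 21.92
eef_pos: [525.3, -155.6, 252.1]
tcp_rot: [-3.14, 0.002, -0.111]
ft_force: [-3.1, 2.8, 4.3]
opening: 0.48
grip_force: 30.0
```

```bash
python3 m.py
```

```text
[ 525.3 -155.6  252.1] turned 214.0 M [0.445 0.8   0.249] F [-3.1  2.8  4.3] tau6 -0.455
```

Moment is about 0.245 N m and roughly 55–60° past contact, so about 12–18 N: snug. Releasing and checking.

Request:
jog_arm --pt "0 0 0 0 0 0 66" --pt "0 0 0 0 0 0 66" --pt "0 0 0 0 0 0 66" --pt "0 0 0 0 0 -20 66" --pt "0 0 0 0 0 -40 66" --pt "0 0 0 0 0 -40 66" --pt "0 0 0 -40 0 -10 66" --pt "0 0 0 -40 0 0 66" --pt "0 0 0 0 0 0 66" --pt "0 0 0 0 0 0 66"

```text
t: 23.18
eef_pos: [447.1, -147.8, 362.2]
tcp_rot: [3.141, -0.001, -0.11]
ft_force: [0.4, -0.0, 0.1]
opening: 0.695
grip_force: 0.0
```

```bash
python3 - <<'E'
from h import *
d=shot('wrist','w4.png');P=cloud(d);e=shot('side')
s=env.state();print(s['t'],s['eef_pos'],s['tcp_rot'],s['ft_force'])
f=P.reshape(-1,3);f=f[~np.isnan(f[:,0])]
q=f[(np.hypot(f[:,0]-527,f[:,1]+154)<40)&(f[:,2]>194)&(f[:,2]<216)]
if len(q):print('knob',len(q),((q.min(0)+q.max(0))/2).round(1),np.ptp(q,axis=0).round(1),np.median(q[:,2]))
a=d['color'][:,:,::-1];b=cv2.resize(e['color'][100:310,150:430,::-1],(560,420))
cv2.imwrite('pics/both.png',cv2.resize(np.hstack([a,b]),(800,300)))
E
```

```text
23.275 [ 447.32693107 -147.82376531  361.77703167] [-3.14153632e+00 -5.75207719e-05 -1.09718977e-01] [ 0.79712087 -0.48866583 -0.21562197]
knob 3697 [ 527.5 -154.6  205.4] [45.4 45.5  7. ] 206.35788427712185
```

View pics/both.png

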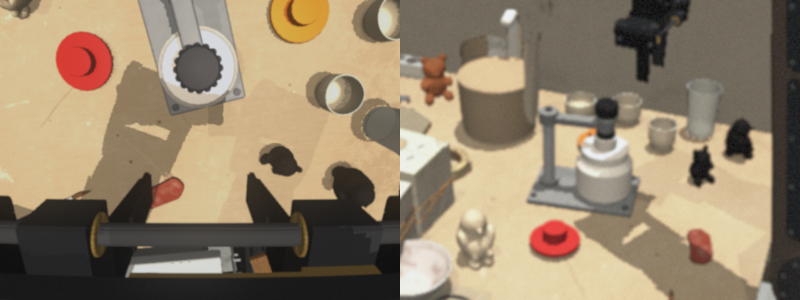

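The picture shows the lid seated and the arm over it. The knob is centred at (527.5,-154.6) and 5.9 mm lower, which matches 212° of turn. Nothing else has moved.

```bash
python3 -c "
from cell import env
print(env.job_done())"
```

```text
the job is handed in; nothing more can be done
None
```

The jar is closed and the job is handed in: the lid is seated, the clamp arm is at its stop, and the screw is snug at an estimated 12–18 N. The knob has been let go, and the bystanders look undisturbed in the last picture.

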